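# Seat the two-eared lens barrel in the gem viewer

### The job

Fit the lens barrel that has exactly two ears into the round notched collar of the grey gem viewer. Stand it on the collar first, upright and centred, with its ears resting crosswise on the rim, and then, pressing lightly, turn it until the ears drop through the notches and it is fully home, upright; let go of it. Leave the other two lens barrels where they stand.

Things in the scene. Friction and masses are not known exactly. Their poses are not given: they have to be found in the camera images.
- lens2_center (a point): Barrel to fit: aluminium cylinder, 40 mm diameter, 66 mm tall, 0.18 kg, upright on the bench, lens in its top. Two flat ears at its foot lie along its x axis, opposite each other: 72 mm tip to tip, 14 wide, 8 high from the underside; half a turn is the same. Round above them: grip any side, firmly, about 45 mm up, so the fingers clear the collar. Point: its centre, 33 mm above the underside; z up.
- seat (a point): Point: centre of the seat's floor, z up, 30 mm above the bench, in a fixed grey box 130 mm square (black lamp box on its +y side, 36 out, 26 high). Round collar, 100 across, flat rim 12 mm above the floor. Bore 54 mm; two opposite notches along x, 28 wide, to 43 mm from centre. Play 7 mm; ears enter within 10 deg of the notches, rest on the rim at 45 to 90 deg. Home: underside on the floor.
- lens3_center (a point): Same aluminium barrel, 40 mm in diameter and 66 mm tall, standing upright on the bench, but with three ears at its foot, each reaching 36 mm from the axis, 14 mm wide, 8 mm high, 120 degrees apart. Point: its centre, 33 mm above its underside. One of the wrong ones: it stays where it is.
- lens0_center (a point): Same aluminium barrel, 40 mm in diameter and 66 mm tall, standing upright on the bench, but with a plain round flange at its foot, 64 mm in diameter, 8 mm high, and no ears. Point: its centre, 33 mm above its underside. One of the wrong ones: it stays where it is.
There are look-alikes about, which are no part of the job. What is shaped like the part that bears lens2_center but orange or purple is not meant. What is shaped like the part that bears seat but red is not meant.

How it is judged:
By the outcome, as a careful person would: the job done as asked, in the order asked, and still so for the second after the job is handed in, with the robot touching nothing.
It also fails if it takes over 45 s, if anything falls off the work surface, if the arm or the gripper's body presses on something with over 40 N, if the wrist force passes 120 N, or if a joint passes its speed limit or range.

### The arm

A 6-joint arm with a two-finger parallel gripper is mounted at the origin on the work surface. World frame = base frame: x ahead of the robot, y to its left, z up, the work surface at z = 0. Lengths are in m, angles in rad, forces in N, time in s.
With the tool pointing down it reaches from about 0.425 to 0.95 m from the base axis. Payload 3.5 kg.
Tool frame: the origin (TCP) lies on the centre line of the jaws, within the pads' length; the fingertips stand 14 mm ahead of it and the grasp point (between the pads) lies 5 mm behind it (ctrl.tip_reach is the distance from the TCP to the fingertips, in m); z points along the fingers, y is the line along which they close (so a half turn about z gives the same grasp; the last joint's range is limited). The gripper opens to 85 mm and grips with 20 to 120 N. Pads are 22 mm wide; open, the fingers measure 114 mm over their backs; the gripper's body (76 mm by 85 mm) begins 54 mm behind the grasp point. The pads swing forward as they close: fully open they stand 13 mm farther back than shut.
Start: joints at [-1.315, 0.286, 1.577, -0, 1.279, -0.15], TCP at [0.266, -0.62, 0.245] pointing down, gripper open.
Joint ranges: [-2.77, 2.77], [-0.9, 2.22], [0.21, 2.48], [-1.53, 4.67], [0.24, 2.81], [-2.84, 2.84]. Speed limits (rad/s): [2.79, 2.79, 3.14, 3.14, 3.14, 3.14].

### API

Orientations are given as a unit quaternion [x, y, z, w].
In Python, from plant import get_state, imaging, workorder, ctrl gives the robot as it stands. The module is installed in compiled form; this text tells all that it offers.
- The arm moves only by the shell command python3 -m jog 'ROWS' [FORCE]. ROWS is JSON, a list of rows, each a list of 7 numbers: the closure, from 0 (fully open) to 1 (shut), then the shift along the tool's x, y, z in mm, then the turn, a rotation vector about the tool's x, y, z in rad. In form: [[gripper, tx, ty, tz, ax, ay, az], ...]. A call has 1 to 12 rows; each row is the pose to reach, as a shift and turn from the pose commanded when the call began, along the tool's axes at that moment; what a row does not reach only later rows make up. A row lasts 1/10 s, in which the tool goes at most 50 mm and 8.59 degrees, less where a joint would pass 70% of its speed; a pose out of reach is approached as far as the arm can. A call with a gripper value outside its range is refused whole. The fingers move at their own pace and stop on an object; FORCE is the grip in N (left out, the last holds). Time passes only in rows, so rows that repeat a pose let the fingers close. It gives the time, the measured TCP pose, the force, the opening and the grip force at its end, in the units of the state.
- get_state(): the state, without advancing time (a new reading comes with each control period).
- imaging.read_camera(name): name is "side" or "top"; returns a dict with "image" (384x512x3 uint8, blue, green, red), "fx", "fy", "cx", "cy" (pixels), "R" (3x3) and "t" (3): a world point X has camera coordinates R X + t. Camera axes: x right, y down, z forward; pixel columns grow to the right and rows downward; lengths in m; the calibration is good to about 2 mm. A picture is of the moment at which its call begins. There is no depth.
- workorder.sign_off(): hands the job in; it is judged then, once.
The state is a dict: "time": time; "qpos": joint angles; "dq": joint speeds; "joint_efforts": joint torques, N m; "eef_pos": TCP position; "tcp_rot": TCP orientation; "contact_force": force on the tool from outside, world axes, zero at the start; "wrist_torque": the same for the moment, N m; "opening": opening from 0.0 (shut) to 1.0 (fully open); "finger_force": force on a finger pad.
Only numpy, scipy, OpenCV 4.12 (cv2) and the standard library are available. Lean on these libraries where they do the work, as an engineer would, in place of code of your own. Each camera call takes 0.05 s, during which the arm holds its last target. There are 200 camera calls.

## Working session

There is one attempt and no reset: what is moved stays moved. The work goes in short steps, Python scripts to look and compute and a shell command to move; the robot and the scene stay as the last step left them, time stands still between calls to the robot, and variables do not carry over. Pictures are saved under pics/ and viewed, at most 10 in all, crops included, and the job is handed in when it is done.

```bash
mkdir -p pics; cat > h.py <<'E'
import numpy as np, cv2, json
from plant import get_state, imaging, workorder, ctrl
from scipy.spatial.transform import Rotation as Rn
def shot(n,f):
    c=imaging.read_camera(n); cv2.imwrite(f'pics/{f}.png',c['image'])
    np.savez(f'pics/{f}.npz',**{k:np.array(v) for k,v in c.items()}); return c
def load(f): return np.load(f'pics/{f}.npz')
def ray(c,u,v,z):
    R=c['R'];t=c['t']; d=R.T@np.array([(u-c['cx'])/c['fx'],(v-c['cy'])/c['fy'],1]); o=-R.T@t
    return o+d*(z-o[2])/d[2]
def proj(c,X):
    p=(c['R']@np.array(X).T).T+c['t']; return np.c_[p[:,0]/p[:,2]*c['fx']+c['cx'],p[:,1]/p[:,2]*c['fy']+c['cy']]
E
python3 - <<'E'
from h import *
for n in('top','side'):
    c=shot(n,n+'1'); print(n,-c['R'].T@c['t'],c['R'][2],c['fx'])
s=get_state();print(s['eef_pos'],Rn.from_quat(s['tcp_rot']).as_matrix().round(3),ctrl.tip_reach,s['time'])
E
```

```text
top [ 0.32338335 -0.04782814  1.04220225] [ 0.18607912 -0.00698801 -0.98250991] 408.4162436469537
side [-0.02577378  0.73674439  0.64673852] [ 0.47974146 -0.69149555 -0.54007595] 482.22804782022195
[ 0.26635587 -0.6196107   0.24404293] [[ 0.919  0.395 -0.001]
 [ 0.395 -0.919  0.002]
 [ 0.    -0.002 -1.   ]] 0.014 0.1
```

View pics/top1.png

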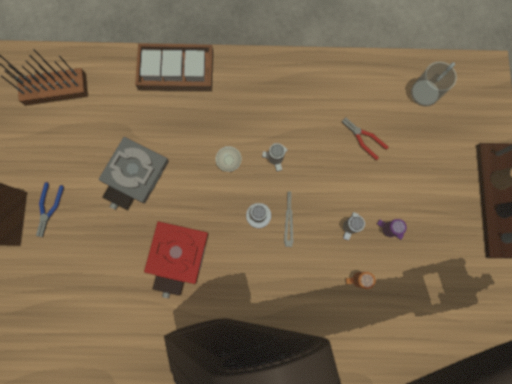

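View pics/side1.png

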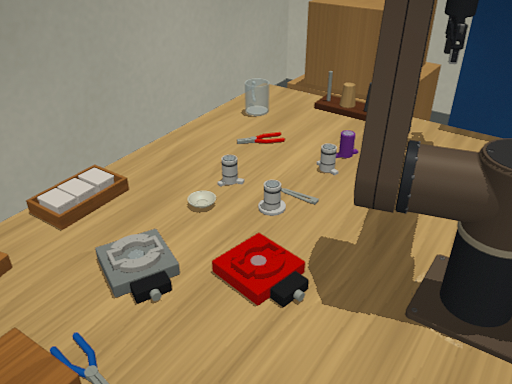

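The top view shows the grey viewer at about (134,170) with its lamp box at (118,198). There are barrels at (277,153) and (355,225), and a flanged one at (258,214). I'll enlarge the two candidates and the viewer.

```bash
python3 - <<'E'
from h import *
t=load('top1')['image'];s=load('side1')['image']
f=lambda im,u,v,r:cv2.resize(im[v-r:v+r,u-r:u+r],(266,266),interpolation=cv2.INTER_CUBIC)
a=np.hstack([f(t,275,156,22),f(t,354,226,22),f(t,134,172,40)])
b=np.hstack([f(s,230,170,26),f(s,328,158,26),f(s,138,262,50)])
cv2.imwrite('pics/m1.png',np.vstack([a,b]))
E
```

```text
(no output)
```

View pics/m1.png

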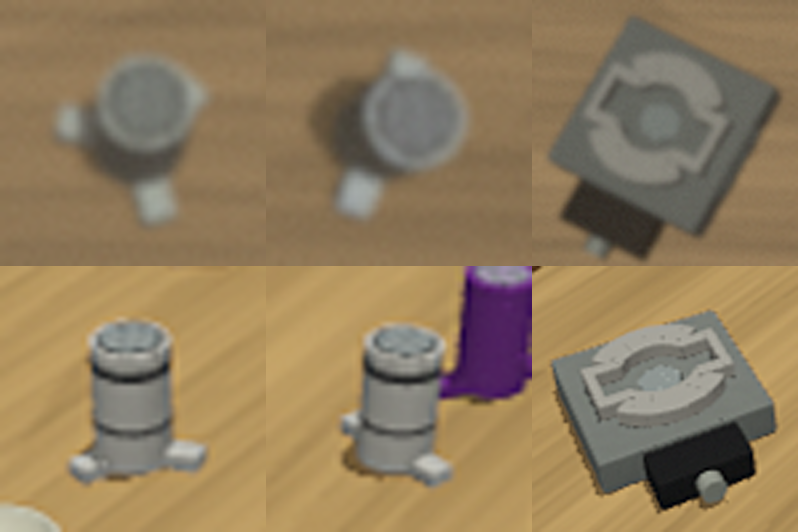

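The crops settle it. The barrel at top (356,224) has two ears. The one at (277,153) has three. The grey viewer's notches run upper-left to lower-right in the top view.

```bash
python3 - <<'E'
from h import *
t=load('top1');s=load('side1')
A=lambda x,y:(332+x/6.045,204+y/6.045)
B=lambda x,y:(94+x/3.325,132+y/3.325)
S=lambda x,y:(302+x/5.115,132+y/5.115)
V=lambda x,y:(88+x/2.66,212+y/2.66)
print('top face T',ray(t,*A(149,117),.066),'S',ray(s,*S(136,82),.066))
e=ray(t,*A(94,195),.008);e2=ray(t,*A(141,65),.008)
print('ears T',e,e2,'mid',(e+e2)/2,np.degrees(np.arctan2(*(e-e2)[[1,0]])))
e=ray(s,*S(85,158),.006);e2=ray(s,*S(167,205),.006)
print('ears S',e,e2,(e+e2)/2,np.degrees(np.arctan2(*(e-e2)[[1,0]])))
for z in(.03,):
  P=np.array([ray(t,*B(*p),z) for p in[(100,15),(246,95),(166,232),(18,158)]])
  print('box',z,P.mean(0),[np.linalg.norm(P[i]-P[i-1]).round(3) for i in range(4)])
  for a,b in((0,1),(3,2)): print(np.degrees(np.arctan2(*(P[b]-P[a])[[1,0]])))
  P=np.array([ray(s,*V(*p),z) for p in[(20,95),(185,45),(243,137),(62,198)]])
  print('boxS',z,P.mean(0),[np.linalg.norm(P[i]-P[i-1]).round(3) for i in range(4)])
print('disc',ray(t,*B(126,122),.03),ray(s,*V(127,112),.03))
print('lamp',ray(t,*B(80,215),.02))
print('purple',ray(t,398,228,.066),'orange',ray(t,366,280,.066), 'flange',ray(t,258,214,.066))
E
```

```text
top face T [ 0.44413967 -0.29280601  0.066     ] S [ 0.44215372 -0.28558547  0.066     ]
ears T [ 0.4179784  -0.28336309  0.008     ] [ 0.47339364 -0.30455457  0.008     ] mid [ 0.44568602 -0.29395883  0.008     ] 159.07252409466454
ears S [ 0.47348711 -0.29885587  0.006     ] [ 0.41578552 -0.27878942  0.006     ] [ 0.44463631 -0.28882264  0.006     ] -19.175759252092675
box 0.03 [0.57576373 0.26276005 0.03      ] [np.float64(0.127), np.float64(0.132), np.float64(0.121), np.float64(0.129)]
-117.86587188294718
-115.24234314256599
boxS 0.03 [0.57711962 0.26783863 0.03      ] [np.float64(0.125), np.float64(0.13), np.float64(0.125), np.float64(0.131)]
disc [0.57731454 0.26788569 0.03      ] [0.58111915 0.26560734 0.03      ]
lamp [0.50609232 0.30044923 0.02      ]
purple [ 0.43484771 -0.39220198  0.066     ] orange [ 0.3108957  -0.31124513  0.066     ] flange [ 0.46218153 -0.0549159   0.066     ]
```

Both cameras agree: the barrel is at about (0.4445,-0.290) with its ears at -19.5°, and the seat is at (0.577,0.267) with its notches at 63.5°. I'll move above the barrel now, keeping the yaw.

```bash
python3 -m jog '[[0,60,-47,0,0,0,0],[0,110,-87,0,0,0,0],[0,150,-119,0,0,0,0],[0,190,-150,0,0,0,0],[0,230,-182,20,0,0,0],[0,265,-210,50,0,0,0],[0,294,-232,90,0,0,0],[0,294,-232,125,0,0,0],[0,294,-232,125,0,0,0],[0,294,-232,125,0,0,0]]' 50; python3 - <<'E'
from h import *
shot('side','side2');shot('top','top2')
c=load('side2');s=get_state();print(s['eef_pos'],s['contact_force'],proj(c,[s['eef_pos']]))
i=c['image'][40:240,230:430];j=load('top2')['image'][150:300,280:430]
cv2.imwrite('pics/m2.png',np.hstack([cv2.resize(i,(400,400),interpolation=2),cv2.resize(j,(400,400),interpolation=2)]))
E
```

```text
time: 1.1
eef_pos: [0.4431, -0.2869, 0.1157]
tcp_rot: [0.979, 0.203, -0.003, -0.004]
contact_force: [-0.2, -0.4, 0.3]
opening: 1.001
finger_force: 0.0
[ 0.44504612 -0.29113643  0.12047023] [ 1.22957782 -0.2275643   0.56180991] [[330.27833703 127.75069584]]
```

View pics/m2.png

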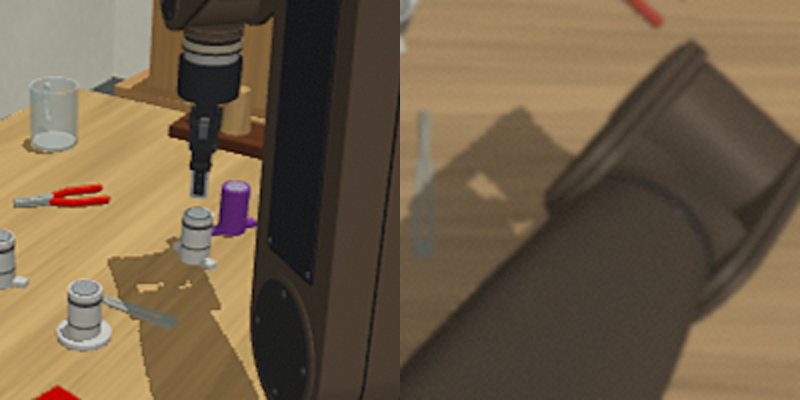

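The side view shows the open fingers directly above the two-eared barrel (pad at crop column 198, barrel at 197). I'll descend, grip and lift.

```bash
python3 -m jog '[[0,0,0,25,0,0,0],[0,0,0,50,0,0,0],[0,0,0,70,0,0,0],[0,0,0,79,0,0,0],[0,0,0,79,0,0,0],[0,0,0,79,0,0,0]]' 60; python3 -m jog '[[1,0,0,0,0,0,0],[1,0,0,0,0,0,0],[1,0,0,0,0,0,0],[1,0,0,0,0,0,0],[1,0,0,0,0,0,0],[1,0,0,0,0,0,0],[1,0,0,0,0,0,0],[1,0,0,0,0,0,0]]' 60
```

```text
time: 1.8
eef_pos: [0.4458, -0.2924, 0.043]
tcp_rot: [0.98, 0.201, 0.001, 0.001]
contact_force: [-0.5, 0.6, 0.3]
opening: 0.997
finger_force: 0.0
time: 2.6
eef_pos: [0.4457, -0.2916, 0.0424]
tcp_rot: [0.979, 0.202, 0.001, 0.001]
contact_force: [0.0, -0.3, 6.5]
opening: 0.454
finger_force: 60.4
```

```bash
python3 -m jog '[[1,0,0,-20,0,0,0],[1,0,0,-60,0,0,0],[1,0,0,-100,0,0,0],[1,12,-17,-120,0,0,0],[1,36,-48,-120,0,0,0],[1,60,-80,-120,0,0,0],[1,84,-113,-120,0,0,0],[1,108,-146,-120,0,0,0],[1,134,-180,-120,0,0,0],[1,158,-213,-120,0,0,0]]'; python3 -m jog '[[1,24,-32,0,0,0,0],[1,50,-67,0,0,0,0],[1,76,-102,0,0,0,0],[1,102,-137,0,0,0,0],[1,128,-172,0,0,0,0],[1,150,-202,0,0,0,0],[1,168,-228,0,0,0,0],[1,180,-243,0,0,0,0],[1,183,-247,0,0,0,0],[1,183,-247,0,0,0,0],[1,183,-247,0,0,0,0]]'; python3 - <<'E'
from h import *
c=shot('side','side3');t=shot('top','top3');s=get_state();print(s['eef_pos'],s['contact_force'],s['qpos'],proj(c,[s['eef_pos']]),proj(t,[s['eef_pos']]))
i=c['image'][150:320,60:230]
j=t['image'][100:250,60:210]
cv2.imwrite('pics/m3.png',np.hstack([cv2.resize(k,(400,400),interpolation=2) for k in(i,j)]))
E
```

```text
time: 3.6
eef_pos: [0.505, -0.0307, 0.1599]
tcp_rot: [0.979, 0.202, -0.001, -0.001]
contact_force: [0.1, -1.0, -2.8]
opening: 0.457
finger_force: 60.7
time: 4.7
eef_pos: [0.5761, 0.2653, 0.1604]
tcp_rot: [0.98, 0.201, -0.001, 0.0]
contact_force: [0.5, -0.1, -3.3]
opening: 0.45
finger_force: 60.7
[0.57644426 0.26507605 0.16093996] [-0.01250039 -0.28325387 -2.60448248] [ 2.71389670e-01  2.77715850e-01  1.74806053e+00 -2.53556106e-04
  1.11689830e+00  1.43782173e+00] [[127.97349676 199.42677022]] [[115.89361762 154.43130446]]
```

View pics/m3.png

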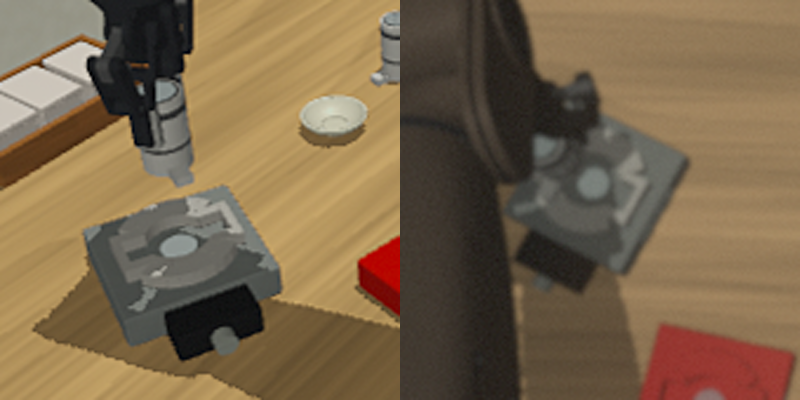

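```bash
python3 - <<'E'
from h import *
c=load('side3');t=load('top3')
f=lambda P:(P-[60,150])/.425
g=lambda P:(P-[60,100])/.375
X=[[.5764,.2651,z] for z in(.119,.150,.185)]
print(f(proj(c,X)));print(g(proj(t,X)))
print(ray(c,60+180*.425,150+245*.425,.03),ray(t,60+594*.375-150,100+183*.375,.03))
# ear tip prediction
a=np.radians(-19.5)
for sg in(1,-1): print(f(proj(c,[[.5764+sg*.036*np.cos(a),.2651+sg*.036*np.sin(a),.123]])))
# collar outer circle + notch box predicted
S=np.array([.577,.2665]);b=np.radians(63.5);R=np.array([[np.cos(b),-np.sin(b)],[np.sin(b),np.cos(b)]])
def draw(c,S,im):
    im=cv2.resize(im,None,fx=4,fy=4,interpolation=2)
    def pl(P,z,col):
        Q=np.c_[(R@np.array(P).T).T+S,np.full(len(P),z)]
        cv2.polylines(im,[((proj(c,Q)+.5)*4).astype(np.int32)],True,col,1)
    th=np.linspace(0,2*np.pi,60)
    pl(.05*np.c_[np.cos(th),np.sin(th)],.042,(0,255,0))
    pl(np.array([[-43,-14],[43,-14],[43,14],[-43,14]])/1e3,.042,(0,0,255))
    pl(np.array([[-65,-65],[65,-65],[65,65],[-65,65]])/1e3,.03,(255,0,0))
    return im
a=draw(load('side1'),S,load('side1')['image'])[4*212:4*312,4*88:4*188]
d=draw(load('top1'),S,load('top1')['image'])[4*122:4*222,4*84:4*184]
cv2.imwrite('pics/m4.png',np.hstack([a,d]))
E
```

```text
[[167.61765341 160.31370462]
 [161.9914243  128.02076162]
 [155.37728703  90.05750886]]
[[164.94798946 158.8279498 ]
 [153.30959135 148.87274003]
 [139.20894569 136.81138207]]
[0.57984026 0.26481266 0.03      ] [0.57753471 0.26572954 0.03      ]
[[148.49643687 135.38145217]]
[[186.34711066 178.22085021]]
```

View pics/m4.png

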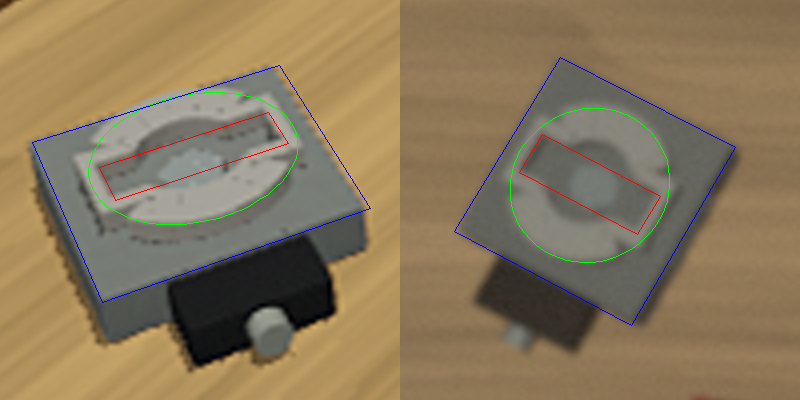

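The overlay of the seat model fits both views, so the pose is good to about 2 mm. In the earlier crop the barrel hangs upright over the seat, with its ear at (183,178) against a predicted (186,178). I'll turn it about 8° so the ears sit roughly 75° off the notches, then lower it onto the rim.

```bash
python3 -m jog '[[1,2,0,20,0,0,-0.07],[1,2,0,45,0,0,-0.14],[1,2,0,65,0,0,-0.14],[1,2,0,70,0,0,-0.14],[1,2,0,70,0,0,-0.14]]'; python3 -m jog '[[1,0,0,2,0,0,0],[1,0,0,4,0,0,0],[1,0,0,5,0,0,0],[1,0,0,6,0,0,0],[1,0,0,6,0,0,0]]'
```

```text
time: 5.3
eef_pos: [0.578, 0.2662, 0.0905]
tcp_rot: [0.963, 0.269, -0.001, 0.0]
contact_force: [-0.6, 0.1, -1.4]
opening: 0.454
finger_force: 60.7
time: 5.8
eef_pos: [0.5786, 0.2671, 0.0854]
tcp_rot: [0.963, 0.27, 0.0, 0.0]
contact_force: [-0.0, 1.0, -2.0]
opening: 0.454
finger_force: 60.7
```

```bash
python3 -m jog '[[1,0,0,1,0,0,0],[1,0,0,1,0,0,0],[1,0,0,1,0,0,0]]'; python3 -m jog '[[1,0,0,1,0,0,0],[1,0,0,1,0,0,0],[1,0,0,1,0,0,0]]'
```

```text
time: 6.1
eef_pos: [0.5787, 0.2672, 0.0845]
tcp_rot: [0.963, 0.27, 0.0, -0.0]
contact_force: [0.1, 0.5, -1.3]
opening: 0.456
finger_force: 61.0
time: 6.4
eef_pos: [0.5788, 0.2673, 0.0844]
tcp_rot: [0.963, 0.27, 0.0, 0.0]
contact_force: [-3.0, -1.3, 5.9]
opening: 0.458
finger_force: 61.4
```

```bash
python3 -m jog '[[1,0,0,1,0,0,0],[1,0,0,1,0,0,0],[1,0,0,1,0,0,0]]'
```

```text
time: 6.7
eef_pos: [0.5788, 0.2673, 0.0844]
tcp_rot: [0.963, 0.27, 0.0, 0.0]
contact_force: [-5.8, -1.3, 8.7]
opening: 0.454
finger_force: 61.9
```

Contact came at z=0.0844, exactly the rim height, and the press is about 9 to 11 N. I'll turn it towards the notches.

```bash
python3 -c "
from h import *
shot('side','side5')"; python3 -m jog '[[1,0,0,0,0,0,-0.1],[1,0,0,0,0,0,-0.2],[1,0,0,0,0,0,-0.3],[1,0,0,0,0,0,-0.4],[1,0,0,0,0,0,-0.5],[1,0,0,0,0,0,-0.6],[1,0,0,0,0,0,-0.7],[1,0,0,0,0,0,-0.8],[1,0,0,0,0,0,-0.9],[1,0,0,0,0,0,-1.0],[1,0,0,0,0,0,-1.05],[1,0,0,0,0,0,-1.05]]'
```

```text
time: 7.95
eef_pos: [0.5796, 0.2685, 0.0843]
tcp_rot: [0.698, 0.716, 0.002, -0.0]
contact_force: [-2.1, 2.3, 5.4]
opening: 0.457
finger_force: 61.5
```

```bash
python3 -m jog '[[1,0,0,0,0,0,-0.08],[1,0,0,0,0,0,-0.16],[1,0,0,0,0,0,-0.22],[1,0,0,0,0,0,-0.26],[1,0,0,0,0,0,-0.26]]'; python3 -m jog '[[1,0,0,1,0,0,0],[1,0,0,2,0,0,0],[1,0,0,2,0,0,0]]'
```

```text
time: 8.45
eef_pos: [0.5783, 0.267, 0.0813]
tcp_rot: [0.6, 0.8, -0.0, -0.0]
contact_force: [0.5, 0.8, -2.3]
opening: 0.451
finger_force: 60.7
time: 8.75
eef_pos: [0.5784, 0.267, 0.0799]
tcp_rot: [0.6, 0.8, -0.0, -0.0]
contact_force: [-0.7, -0.3, -2.8]
opening: 0.455
finger_force: 60.7
```

The ears dropped into the notches: z is below the rim contact height and the force is gone. I'll follow it down to the floor at TCP z≈0.0724.

```bash
python3 -m jog '[[1,0,0,2,0,0,0],[1,0,0,4,0,0,0],[1,0,0,6,0,0,0],[1,0,0,6,0,0,0]]';  python3 -m jog '[[1,0,0,1,0,0,0],[1,0,0,1.5,0,0,0],[1,0,0,2,0,0,0],[1,0,0,2,0,0,0]]'
```

```text
time: 9.15
eef_pos: [0.5783, 0.267, 0.0738]
tcp_rot: [0.6, 0.8, -0.0, -0.0]
contact_force: [-0.3, -0.4, -1.7]
opening: 0.451
finger_force: 60.7
time: 9.55
eef_pos: [0.5787, 0.2671, 0.0725]
tcp_rot: [0.6, 0.8, 0.0, 0.0]
contact_force: [0.2, 0.5, -2.0]
opening: 0.452
finger_force: 60.9
```

```bash
python3 -m jog '[[1,0,0,1,0,0,0],[1,0,0,1,0,0,0],[1,0,0,1,0,0,0]]'; python3 -m jog '[[0,0,0,-1,0,0,0],[0,0,0,-1,0,0,0],[0,0,0,-1,0,0,0],[0,0,0,-1,0,0,0],[0,0,0,-1,0,0,0],[0,0,0,-1,0,0,0],[0,0,0,-1,0,0,0]]'; python3 -m jog '[[0,0,0,-10,0,0,0],[0,0,0,-40,0,0,0],[0,0,0,-80,0,0,0],[0,0,0,-120,0,0,0],[0,0,0,-160,0,0,0],[0,0,0,-180,0,0,0],[0,0,0,-180,0,0,0]]'; python3 - <<'E'
from h import *
c=shot('side','side6');t=shot('top','top6')
print(proj(c,[[.578,.2665,.096],[.578,.2665,.03]]))
j=load('side5')['image'][180:330,60:210]
i=c['image'][180:330,60:210]
cv2.imwrite('pics/m5.png',np.hstack([cv2.resize(k,(400,400),interpolation=2) for k in(j,i)]))
E
```

```text
time: 9.85
eef_pos: [0.5788, 0.2671, 0.0724]
tcp_rot: [0.599, 0.8, -0.0, 0.0]
contact_force: [-3.5, -2.5, 5.2]
opening: 0.456
finger_force: 61.3
time: 10.55
eef_pos: [0.5786, 0.2671, 0.0723]
tcp_rot: [0.6, 0.8, 0.0, -0.0]
contact_force: [0.1, 0.7, 0.7]
opening: 0.997
finger_force: 0.0
time: 11.25
eef_pos: [0.5807, 0.2678, 0.2585]
tcp_rot: [0.599, 0.8, 0.004, 0.003]
contact_force: [0.1, -0.1, 0.5]
opening: 1.0
finger_force: 0.0
[[131.81245241 228.07463663]
 [136.5346772  254.92911781]]
```

View pics/m5.png

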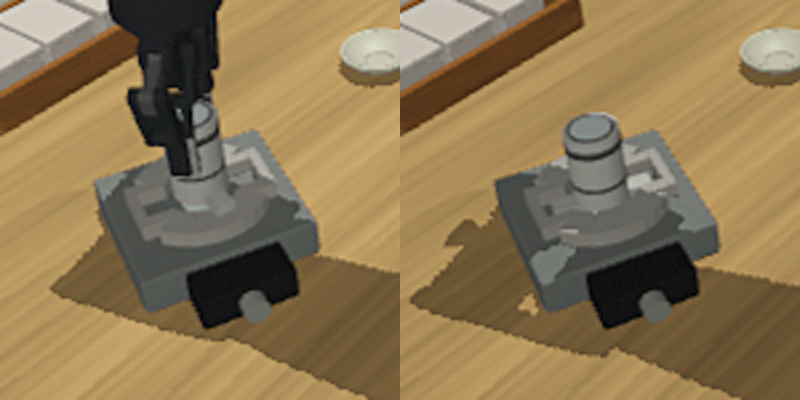

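The left crop shows the barrel with its ear crosswise on the rim at about (220,200). In the right crop it stands upright and home, with its top at (592,130), where (191,128)+400 was predicted. The gripper is clear.

```bash
python3 -c "
from plant import workorder
print(workorder.sign_off())"
```

```text
the job is handed in; nothing more can be done
None
```

The two-eared barrel was set crosswise on the grey viewer's rim, turned until it dropped through the notches, and released fully home and upright; the job is handed in at about 11 s, and the other two barrels were not touched.

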